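Set up the camera pole for the cookery class

TASK

We are about to film the class: lift the short telescopic camera pole out of the kit tray by the two plain sides of its grip, leaving the release button alone, and stand it in the bored boss of the round table base with its collar down on the boss. Then squeeze the grip across its release button and pull the pole straight up past its first stop to its second, topmost stop, keeping its collar down on the boss. Finish while still holding the grip up there, so that I can tighten the thumbscrew; do not knock the things on the table about.

Things in the scene. Friction and masses are not known exactly. Their poses are not given: they have to be found in the camera images.
- pole_grip (a point): centre of the pole's grip, the black block on top of the pole: 36 mm along x, 28 mm along y, 50 mm high (25 mm up and down from here), with a 6 mm stud 10 mm high on top. Axes turn with the pole: z up, x towards the face with the release button; the two faces across y are plain and ribbed. Shut, this point is 192 mm above the foot's tip and 152 mm above the collar's underside.
- pole_collar (a point): on the pole's axis, underside of the collar (34 mm in diameter) at the bottom of the lower tube (28 to 33 mm in diameter, 125 mm long with the collar; 2 mm below the grip when shut). Axes as the pole's. The lower section weighs about 0.65 kg; grip and inner tube, which slide up out of it, 0.15 kg. The pole starts upright and shut in the tray, collar on the foam.
- pole_foot (a point): tip of the pole's foot, a steel spigot 16 mm in diameter and 40 mm long below the collar, its last 6 mm tapering to 10 mm. Axes as the pole's: z up.
- pole_stage (a joint): how far the telescope is out, m: 0 shut, first stop 0.045, second and last stop 0.090 (hard end 0.091). Button out, a latch holds it at each of these. Button in, it slides with 1 to 2 N of rubbing besides the grip's weight, and sinks if let free. Only its own weight keeps the lower section in the base: pulling past the last stop, or with the button out, lifts the whole pole.
- pole_button (a joint): travel of the release button, m: 0 out, 0.004 flush; the latch is free from about 0.003. A grey key 12 mm wide and 20 mm high, centred at the height of pole_grip, 4 mm proud of the grip's +x face; its spring needs 3 to 6 N. Fingers closing across x, on the key and the opposite face, press it flush.
- kit_tray: grey tray with dark foam, 128 x 208 mm, foam top 45 mm and rim 51 mm above the table; fixed. Origin on the table below the 19 mm hole in the foam, 42 mm deep, that holds the pole's foot; x across, y along. A small video light (to 64 mm high) and a phone clamp (to 69 mm) lie in it, 66 mm to either side of the hole.
- socket (a point): centre of the mouth of the bore in the boss of the round table base, 55 mm above the table. The bore is vertical, 19 mm in diameter, 43 mm deep; the boss is 42 mm in diameter; the base plate 160 mm in diameter, 12 mm thick, and does not move. A slack thumbscrew sticks out of the boss to 48 mm from its axis, 36 mm above the table.
- spice_jar: small jar, 44 mm in diameter, 65 mm high, standing between the tray and the base; origin at its underside; leave alone
- phone: black phone lying flat, 150 x 72 x 9 mm; origin at its underside; leave alone
- mixing_bowl: steel bowl, 170 mm wide, 75 mm high; origin at its underside; leave alone
- pen_jar: clear jar of pens, 72 mm in diameter, 100 mm high (pens to 140 mm); origin at its underside; leave alone
- mug: white mug, 80 mm in diameter, 95 mm high; origin at its underside; leave alone
- oil_bottle: amber bottle, 64 mm in diameter, 200 mm high; origin at its underside; leave alone
- pepper_mill: dark wooden mill, 54 mm in diameter, 148 mm high; origin at its underside; leave alone
- spatula: spatula lying flat on the table; leave alone

How it is judged:
On the way, in this order (a step that is already met when the one before it is completed fails the run):
1. the pole stands in the base, foot in the bore and collar down on the boss, upright and still shut with the button out (horizontal distance between pole_foot and socket below 0.005 m and z of pole_foot in the frame of socket below -0.036 m and angle between pole_foot's own z axis and vertical below 0.09 rad and value of joint pole_stage below 0.008 m and value of joint pole_button below 0.0015 m), for 0.2 s.
2. the button is squeezed in and the telescope pulled past its first stop, foot in the bore (value of joint pole_button above 0.0022 m and value of joint pole_stage above 0.055 m and z of pole_foot in the frame of socket below -0.03 m and horizontal distance between pole_foot and socket below 0.005 m), for 0.05 s.
At the end, for the whole second after the job is handed in: the telescope is out to its second stop (0.086 m or more), the foot is in the bore with the collar within 8 mm of the boss and within 5 mm of its axis, the pole is upright within 5 degrees and still, and the fingers still hold the grip (5 N or more) (value of joint pole_stage above 0.086 m and z of pole_foot in the frame of socket below -0.032 m and horizontal distance between pole_foot and socket below 0.005 m and angle between pole_foot's own z axis and vertical below 0.09 rad and contact force between pole_stage and the fingers above 5 N and linear speed of pole_stage below 0.02 m/s); the arm keeps its last pose, push and grip.
It fails at once if the release button is pressed before the pole is in the base (value of joint pole_button above 0.0025 m and horizontal distance between pole_foot and socket above 0.02 m).
It fails at once if something else on the table is knocked about (moved by more than 30 mm) (distance of any of spice_jar, phone, mixing_bowl, pen_jar, mug, oil_bottle, pepper_mill, spatula from where it was at the start of the episode above 0.03 m).
It also fails if it takes over 54 s, if anything falls off the work surface, if the arm or the gripper's body presses on something with over 40 N, if the wrist force passes 120 N, or if a joint passes its speed limit or range.

ROBOT

A 7-joint arm with a two-finger parallel gripper is mounted at the origin on the work surface. World frame = base frame: x ahead of the robot, y to its left, z up, the work surface at z = 0. Lengths are in m, angles in rad, forces in N, time in s.
With the tool pointing down it reaches from about 0.375 to 0.925 m from the base axis. Payload 3.1 kg.
Tool frame: the origin (TCP) lies between the finger pads; the fingertips stand 19 mm ahead of it and the grasp point (between the pads) is the TCP; z points along the fingers, y is the direction in which the jaws open and shut (so a half turn about z gives the same grasp; the last joint's range is limited). The gripper opens to 85 mm and grips with 20 to 120 N. Pads are 22 mm wide; open, the fingers measure 114 mm over their backs; the gripper's body (76 mm by 85 mm) begins 54 mm behind the grasp point. The pads swing forward as they close: fully open they stand 13 mm farther back than shut.
Start: joints at [-0.098, 0.383, 0.044, 1.598, -0.018, 1.161, -0.05], TCP at [0.65, 0, 0.25] pointing down, gripper open.
Joint ranges: [-2.61, 2.61], [-0.41, 2.15], [-1.48, 1.57], [0, 2.5], [-1.57, 4.71], [0.05, 1.97], [-2.85, 2.85]. Speed limits (rad/s): [2.79, 2.79, 3.14, 3.14, 3.14, 3.14, 3.14].

INTERFACE

Orientations are given as a unit quaternion [x, y, z, w].
In Python, from bench import move_ptp, movel, move_j, move_gripper, pause, inverse_kinematics, read_camera, camera_params, MotionError, sign_off, look_for, tip_of, read_time_s, read_qpos, read_joint_vel, read_effort, read_eef_pos, read_tcp_rot, read_ft_force, read_ft_torque, read_finger_gap gives the robot as it stands. Calls block until the motion is done:
- move_ptp(position, orientation): joint-space move of the TCP to a pose.
- movel(position, orientation=None, speed=0.15): straight line of the TCP; orientation=None keeps the orientation; speed is the mean speed in m/s.
- move_j(angles): joint-space move.
- move_gripper(opening, effort=None): finger opening in m; effort is the grip in N (None keeps the last); returns when the fingers have stopped.
- pause(seconds).
- inverse_kinematics(position, orientation): joint angles nearest the present ones, or None.
- read_camera(name): name is "scene" or "side" or "wrist"; returns the picture (384x512x3 uint8, red, green, blue); there is no depth.
- camera_params(name): a dict with "K" (3x3 intrinsics, pixels), "dist_coeffs" ([k1, k2, p1, p2, k3] as OpenCV has them; the pictures are not rectified), "camera_from_world" (4x4, takes a point from world to camera coordinates). Camera axes: x right, y down, z forward; pixel columns grow to the right and rows downward; lengths in m; the calibration is good to about 2 mm. A picture is of the moment at which its call begins: read the wrist's pose just before it. camera_params takes no time and is no camera call; for the wrist camera it gives the pose at the moment of the call.
A pose or a line that the arm cannot do raises MotionError and nothing moves.
- sign_off(): hands the job in, once; it reports no verdict.
Trained networks look in the newest picture that a camera, given by its name, has taken for a name from the list of things; names that differ only in an ending like _2 or _b are one class to them, and where a whole thing is asked for, a point or a joint stands for the part that bears it (a point fixed in the world has none). Each returns a list of dicts, best first, with "confidence" (0 to 1); they miss things now and then, are a little off and sometimes report something else, mostly with a low value. They report only what shows in the picture. A call takes as long as a camera call.
- look_for(camera, name): "at" ([column, row] in pixels, amid what is visible of it).
- tip_of(camera, name): "at" ([column, row] in pixels: a listed point, or the origin of a listed thing).
Readings, each from a call of its own:
- read_time_s(): time.
- read_qpos(): joint angles.
- read_joint_vel(): joint speeds.
- read_effort(): joint torques, N m.
- read_eef_pos(): TCP position.
- read_tcp_rot(): TCP orientation.
- read_ft_force(): force on the tool from outside, world axes, zero at the start.
- read_ft_torque(): the same for the moment, N m.
- read_finger_gap(): finger opening in m.
Only numpy, scipy, OpenCV 4.12 (cv2) and the standard library are available. Lean on these libraries where they do the work, as an engineer would, in place of code of your own. Each camera call takes 0.05 s, during which the arm holds its last target. There are 200 camera calls.

## Working session

There is one attempt and no reset: what is moved stays moved. The work goes in short steps, each a Python script; the robot and the scene stay as the last script left them, time stands still between calls to the robot, and variables do not carry over. Pictures are saved under pics/ and viewed, about 8 in all and at most 12, crops included, and the job is handed in when it is done.

```bash
mkdir -p pics; ls; cat > h.py <<'E'
import numpy as np, cv2
from bench import *
def ray(P,px):
    n=cv2.undistortPoints(np.array([[px]],float),np.array(P["K"]),np.array(P["dist_coeffs"])).ravel()
    T=np.array(P["camera_from_world"]);R=T[:3,:3]
    d=R.T@np.array([n[0],n[1],1]);return -R.T@T[:3,3],d/np.linalg.norm(d)
def atz(P,px,z):
    o,d=ray(P,px);return o+d*(z-o[2])/d[2]
def tri(rays):
    A=np.zeros((3,3));b=np.zeros(3)
    for o,d in rays:
        M=np.eye(3)-np.outer(d,d);A+=M;b+=M@o
    p=np.linalg.solve(A,b);return p,[float(np.linalg.norm(np.cross(p-o,d))) for o,d in rays]
def proj(P,p):
    T=np.array(P["camera_from_world"])
    r,_=cv2.Rodrigues(T[:3,:3]);return cv2.projectPoints(np.array([p],float),r,T[:3,3],np.array(P["K"]),np.array(P["dist_coeffs"]))[0].ravel()
def save(n,im): cv2.imwrite("pics/"+n+".png",im[:,:,::-1])
E
python3 - <<'E'
from h import *
print(read_time_s())
for c in ("scene","side","wrist"):
    P=camera_params(c);im=read_camera(c);save(c+"0",im)
    for n in ("pole_grip","pole_collar","socket","kit_tray","spice_jar","oil_bottle","pepper_mill","pen_jar","mug","mixing_bowl","phone"):
        r=tip_of(c,n)[:2]
        print(c,n,[(np.round(x["at"],1).tolist(),round(x["confidence"],2)) for x in r], [np.round(atz(P,x["at"],{"pole_grip":.197,"pole_collar":.045,"socket":.055}.get(n,0)),3).tolist() for x in r])
print(read_time_s())
E
python3 -c "
import cv2,numpy as np
cv2.imwrite('pics/both.png',cv2.resize(np.hstack([cv2.imread('pics/%s0.png'%c) for c in('scene','side')]),(800,300)))"
```

```text
pics
0.0
scene pole_grip [([315.7, 136.4], 0.66)] [[0.469, 0.209, 0.197]]
scene pole_collar [([308.0, 171.5], 0.7), ([296.1, 253.1], 0.58)] [[0.476, 0.192, 0.045], [0.753, -0.008, 0.045]]
scene socket [([207.9, 214.6], 0.58)] [[0.511, -0.198, 0.055]]
scene kit_tray [([308.8, 179.4], 0.7)] [[0.477, 0.2, 0.0]]
scene spice_jar [([263.3, 206.5], 0.81), ([369.7, 241.3], 0.53)] [[0.519, -0.005, 0.0], [0.793, 0.24, 0.0]]
scene oil_bottle [([393.7, 176.2], 0.62)] [[0.598, 0.489, 0.0]]
scene pepper_mill [([128.9, 272.4], 0.83), ([211.9, 291.9], 0.72)] [[0.572, -0.479, 0.0], [0.739, -0.276, 0.0]]
scene pen_jar [([372.3, 237.6], 0.71)] [[0.785, 0.256, 0.0]]
scene mug [([360.0, 149.0], 0.63)] [[0.423, 0.462, 0.0]]
scene mixing_bowl [([213.6, 292.9], 0.82), ([309.2, 170.9], 0.26)] [[0.744, -0.272, 0.0], [0.44, 0.223, 0.0]]
scene phone [([296.0, 253.1], 0.92)] [[0.73, 0.007, 0.0]]
side pole_grip [([234.8, 217.1], 0.57)] [[0.478, 0.19, 0.197]]
side pole_collar [([233.9, 259.4], 0.85), ([216.9, 205.9], 0.72)] [[0.481, 0.193, 0.045], [0.691, 0.038, 0.045]]
side socket [([300.6, 190.0], 0.6)] [[0.515,
[... 342 characters left out ...]
257, -0.0], [0.587, 0.465, 0.0]]
side mug [([180.8, 347.1], 0.86)] [[0.418, 0.46, 0.0]]
side mixing_bowl [([259.5, 178.2], 0.88)] [[0.729, -0.251, 0.0]]
side phone [([218.6, 206.0], 0.87), ([234.6, 218.4], 0.67)] [[0.728, -0.009, 0.0], [0.637, 0.009, 0.0]]
wrist pole_grip [] []
wrist pole_collar [] []
wrist socket [([159.0, 306.5], 0.83)] [[0.516, -0.191, 0.055]]
wrist kit_tray [([111.4, 9.4], 0.82)] [[0.476, 0.195, 0.0]]
wrist spice_jar [([160.2, 169.5], 0.91)] [[0.517, -0.004, 0.0]]
wrist oil_bottle [] []
wrist pepper_mill [] []
wrist pen_jar [] []
wrist mug [] []
wrist mixing_bowl [([309.6, 325.0], 0.58)] [[0.746, -0.272, 0.0]]
wrist phone [([318.9, 167.0], 0.85)] [[0.744, -0.0, 0.0]]
1.8
```

View pics/scene0.png

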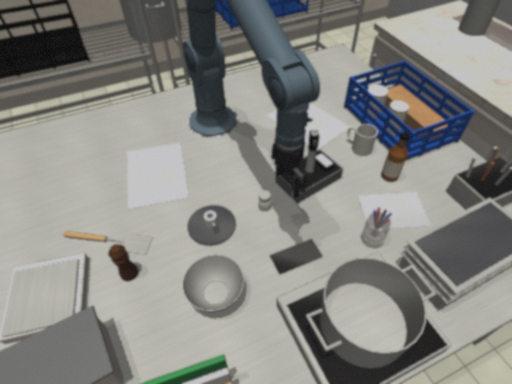

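View pics/side0.png

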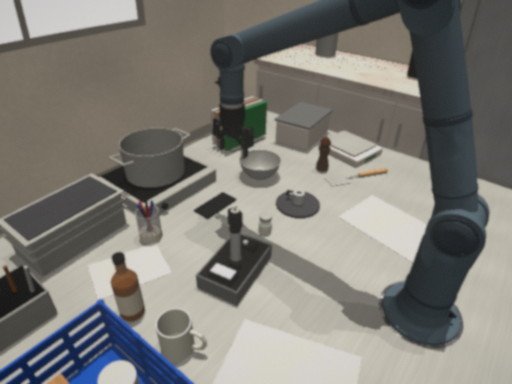

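The scene and side pictures show the pole upright in the tray, grip at scene (316,136) and side (235,217). The base boss is at scene (208,214) and side (300,190), with the jar between them. The world positions agree at pole ≈(0.478,0.195) and socket ≈(0.514,-0.20). Next I'll take closer wrist views.

```bash
python3 - <<'E'
from h import *
from scipy.spatial.transform import Rotation as R
q=read_tcp_rot();p=read_eef_pos();print(q,p)
T=np.array(camera_params("wrist")["camera_from_world"]);C=-T[:3,:3].T@T[:3,3]
print("cam in tcp",R.from_quat(q).inv().apply(C-p), "axis",R.from_quat(q).inv().apply(T[2,:3]))
def shoot(tag,names):
    P=camera_params("wrist");im=read_camera("wrist");save(tag,im)
    for n,z in names:
        r=tip_of("wrist",n)[:2]
        print(tag,n,[(np.round(x["at"],1).tolist(),round(x["confidence"],2),np.round(atz(P,x["at"],z),4).tolist()) for x in r])
move_ptp([.53,-.16,.33],q);shoot("w_sock",[("socket",.055)])
move_ptp([.50,-.22,.36],q);shoot("w_sock2",[("socket",.055)])
move_ptp([.50,.17,.42],q);shoot("w_pole",[("pole_grip",.197),("kit_tray",0),("pole_collar",.045)])
move_ptp([.44,.20,.42],q);shoot("w_pole2",[("pole_grip",.197),("kit_tray",0),("pole_collar",.045)])
print(read_time_s())
a=cv2.imread("pics/w_pole.png");b=cv2.imread("pics/w_pole2.png");c=cv2.imread("pics/w_sock.png")
cv2.imwrite("pics/c1.png",cv2.resize(np.hstack([a,b]),(800,300)))
E
```

```text
[7.07105512e-01 7.07108050e-01 1.80108490e-05 3.19851139e-06] [6.50028893e-01 3.35755397e-06 2.50284139e-01]
cam in tcp [ 6.67898226e-02 -8.93774124e-05 -1.23515665e-01] axis [-2.66746370e-01  5.97803014e-04  9.63766578e-01]
w_sock socket [([240.3, 185.8], 0.74, [0.511, -0.1918, 0.055])]
w_sock2 socket [([264.0, 145.1], 0.76, [0.5182, -0.1955, 0.055])]
w_pole pole_grip [([236.7, 150.3], 0.65, [0.4792, 0.1946, 0.197])]
w_pole kit_tray [([242.2, 139.4], 0.82, [0.4784, 0.1933, 0.0])]
w_pole pole_collar [([240.6, 137.7], 0.37, [0.4774, 0.1999, 0.045])]
w_pole2 pole_grip [([281.0, 173.1], 0.61, [0.4766, 0.1969, 0.197])]
w_pole2 kit_tray [([268.7, 154.2], 0.55, [0.4717, 0.1962, 0.0])]
w_pole2 pole_collar [([271.1, 156.8], 0.88, [0.4736, 0.1972, 0.045])]
5.5
```

View pics/c1.png

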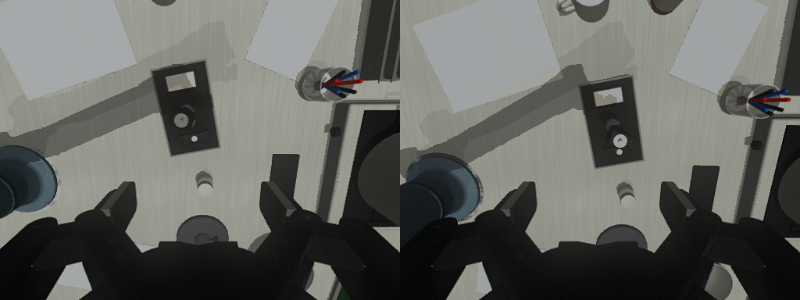

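View pics/w_sock.png

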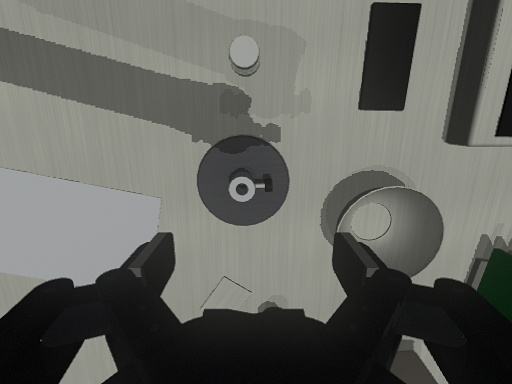

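Wrist views: the boss bore is at about (242,188) with the thumbscrew pointing +x. The pole's grip is near (236,150), and the tray looks turned about 10°. I'll crop and enlarge for precise centres and yaw.

```bash
python3 - <<'E'
import cv2,numpy as np
def crop(n,x,y,s=24,o=396): return cv2.resize(cv2.imread(f"pics/{n}.png")[y-s:y+s,x-s:x+s],(o,o),interpolation=cv2.INTER_CUBIC)
g=lambda im:cv2.convertScaleAbs(im,alpha=2.2,beta=10)
a=g(crop("w_pole",236,152,32));b=g(crop("w_pole2",281,176,32))
c=crop("w_sock",242,186,24);
cv2.imwrite("pics/c2.png",cv2.resize(np.hstack([a,b]),(792,396)))
d=crop("w_sock2",264,147,24)
cv2.imwrite("pics/c3.png",np.hstack([c,d]))
E
```

```text
(no output)
```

View pics/c2.png

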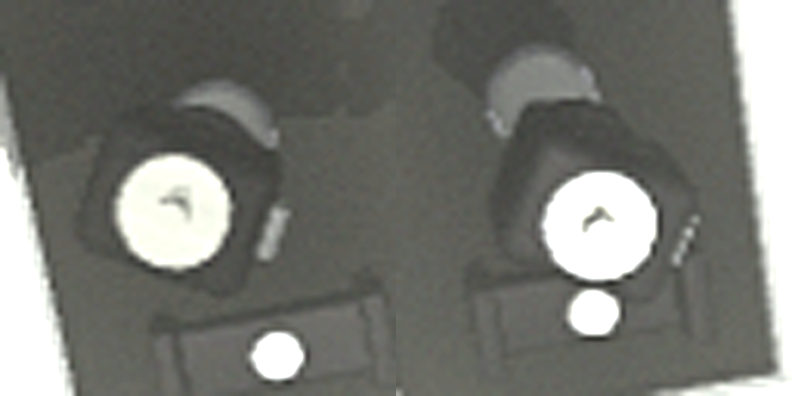

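View pics/c3.png

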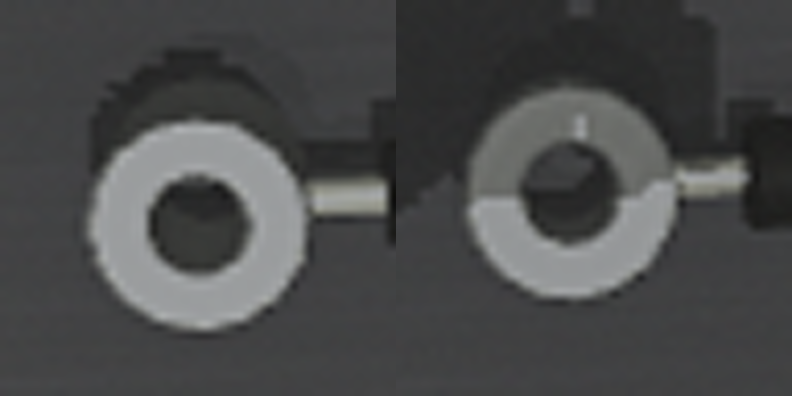

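```bash
cat > m.py <<'E'
from h import *
from scipy.spatial.transform import Rotation as R
# offline camera pose from commanded TCP
T0=np.array(camera_params("wrist")["camera_from_world"]);p0=read_eef_pos();q0=R.from_quat(read_tcp_rot())
P0=camera_params("wrist")
def Pat(p,q):
    # world -> shift: X_now = q0*q^-1 (X-p)+p0
    M=np.eye(4);A=(q0*R.from_quat(q).inv()).as_matrix();M[:3,:3]=A;M[:3,3]=np.array(p0)-A@np.array(p)
    P=dict(P0);P["camera_from_world"]=T0@M;return P
E
python3 - <<'E'
from m import *
q=[.7071068,.7071068,0,0]
def px(u,v,x,y,s): k=396/(2*s);return [x-s+(u+.5)/k-.5,y-s+(v+.5)/k-.5]
S1=Pat([.53,-.16,.33],q);S2=Pat([.50,-.22,.36],q);A=Pat([.50,.17,.42],q);B=Pat([.44,.20,.42],q)
a=px(199,225,242,186,24);b=px(176.5,192.5,264,147,24)
print("sock",atz(S1,a,.055),atz(S2,b,.055),tri([ray(S1,a),ray(S2,b)]))
a=px(174,211,236,152,32);b=px(203,226,281,176,32)
print("top",atz(A,a,.224),atz(B,b,.224),tri([ray(A,a),ray(B,b)]))
f=lambda P,u,w:np.degrees(np.arctan2(*(atz(P,w,.21)-atz(P,u,.21))[[1,0]]))
c=lambda u,v:px(u,v,236,152,32)
d=lambda u,v:px(u-396,v,281,176,32)
print("key",f(A,c(264,258),c(283,210)),f(B,d(677,262),d(697,220)))
print("edges",f(A,c(78,240),c(240,297)),f(A,c(240,297),c(283,150)))
E
```

```text
sock [ 0.51216104 -0.199283    0.055     ] [ 0.51258374 -0.19601191  0.055     ] (array([ 0.51250412, -0.19447972,  0.07229687]), [0.00047174812403252494, 0.0004717481240325115])
top [0.47417912 0.19558537 0.224     ] [0.47499359 0.19290629 0.224     ] (array([0.47444065, 0.19588389, 0.23305646]), [0.0009760365129306682, 0.0009760365129305947])
key 68.15186103700483 67.18733491405995
edges -19.687903151064663 73.28711914801202
```

Pole ≈(0.475,0.195) with yaw ≈ −20°, socket ≈(0.5124,−0.198). Now I'll grasp across the plain sides (jaw axis at 70°) and lift.

```bash
cat >> h.py <<'E'
from scipy.spatial.transform import Rotation as Rt
def Q(deg): return (Rt.from_euler("z",deg,degrees=True)*Rt.from_quat([.7071068,.7071068,0,0])).as_quat()
E
python3 - <<'E'
from h import *
q=Q(70)
move_ptp([.475,.1955,.30],q);print(read_qpos())
P=camera_params("wrist");save("w_close",read_camera("wrist"))
print([(x["at"],x["confidence"],atz(P,x["at"],.197)) for x in tip_of("wrist","pole_grip")[:1]])
f0=np.array(read_ft_force())
movel([.475,.1955,.198],q,.1)
print("F",np.array(read_ft_force())-f0)
move_gripper(.0,60)
print(read_finger_gap(),read_eef_pos(),np.array(read_ft_force())-f0,read_ft_torque())
movel([.475,.1955,.300],q,.1);pause(.2)
print(read_finger_gap(),np.array(read_ft_force())-f0,read_ft_torque(),read_time_s())
save("s_lift",np.hstack([read_camera(c) for c in("scene","side")]))
for c in("scene","side"):
    P=camera_params(c);o=[]
    for n,z in(("pole_foot",.108),("pole_collar",.148),("pole_grip",.30)):
        print(c,n,[(np.round(x["at"],1),round(x["confidence"],2),atz(P,x["at"],z).round(4)) for x in tip_of(c,n)[:1]])
E
```

```text
[-0.3050637   0.09067146 -0.17468044  1.85459229  0.01685496  1.19716306
  0.73522369]
[([254.2, 196.0], 0.69, array([0.47548061, 0.1957393 , 0.197     ]))]
F [ 0.95861211  0.76928851 -0.03603688]
0.027462496557558513 [0.47506946 0.19511253 0.19833031] [-0.86405876 -0.68809193  2.28324647] [-0.30400658  0.25129859  0.03053778]
0.027371958487132204 [-0.50754923  0.46724186 -7.78952924] [-0.00398292  0.03540898 -0.0096704 ] 9.825
scene pole_foot [(array([307.8, 159.9]), 0.81, array([0.4781, 0.1834, 0.108 ]))]
scene pole_collar [(array([313.2, 149.6]), 0.63, array([0.477 , 0.2006, 0.148 ]))]
scene pole_grip [(array([318.2, 108.3]), 0.6, array([0.4582, 0.2112, 0.3   ]))]
side pole_foot [(array([235.6, 242.1]), 0.8, array([0.4783, 0.1877, 0.108 ]))]
side pole_collar [(array([235.6, 232.6]), 0.65, array([0.4735, 0.1926, 0.148 ]))]
side pole_grip [(array([231. , 186.7]), 0.62, array([0.4758, 0.2045, 0.3   ]))]
```

Held: the gap is 27.4 mm and the weight 7.8 N, as expected. I'll carry the pole over the base and check the foot against the bore.

```bash
python3 - <<'E'
from h import *
q=Q(70)
movel([.5124,-.1978,.305],q,.15)
movel([.5124,-.1978,.262],q,.1);pause(.2)
print(read_eef_pos(),read_ft_force(),read_finger_gap())
ims=[]
for c in("scene","side"):
    P=camera_params(c);im=read_camera(c)
    for n,z in(("pole_foot",.069),("socket",.055),("pole_collar",.109)):
        print(c,n,[(np.round(x["at"],1),round(x["confidence"],2),atz(P,x["at"],z).round(4)) for x in tip_of(c,n)[:1]])
    u,v=proj(P,[.5124,-.1978,.08]).astype(int)
    ims.append(cv2.resize(im[v-32:v+32,u-32:u+32],(396,396),interpolation=cv2.INTER_CUBIC))
    print(c,"exp tip",proj(P,[.5124,-.1978,.069]),"mouth",proj(P,[.5124,-.1978,.055]),"crop origin",u-32,v-32)
save("hover",cv2.convertScaleAbs(np.hstack(ims),alpha=1.5))
print(read_time_s())
E
```

```text
[ 0.51322994 -0.19808837  0.26320194] [-0.35983057  0.61348588 -8.41129572] 0.02754690971861358
scene pole_foot [(array([206.7, 210. ]), 0.71, array([ 0.5029, -0.1978,  0.069 ]))]
scene socket [(array([207.9, 213.7]), 0.61, array([ 0.5078, -0.1973,  0.055 ]))]
scene pole_collar [(array([206.5, 203.8]), 0.77, array([ 0.5109, -0.1963,  0.109 ]))]
scene exp tip [207.72332137 212.14606369] mouth [208.2343153  214.79654055] crop origin 175 178
side pole_foot [(array([298.5, 191.2]), 0.78, array([ 0.5067, -0.1834,  0.069 ]))]
side socket [(array([300.1, 190.4]), 0.75, array([ 0.5152, -0.2095,  0.055 ]))]
side pole_collar [(array([298.9, 177.4]), 0.62, array([ 0.5229, -0.2053,  0.109 ]))]
side exp tip [299.33679775 188.84980459] mouth [299.00469295 192.11309342] crop origin 267 154
14.1917
```

View pics/hover.png

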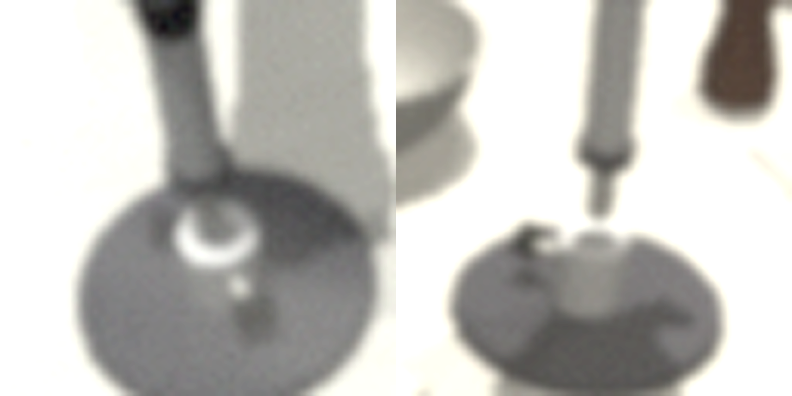

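The foot tip (side 600,215) sits centred over the boss mouth (597,243), and the scene view agrees. I'll insert it in force-guarded steps.

```bash
python3 - <<'E'
from h import *
f0=np.array(read_ft_force());z=.262
while z>.203:
    z-=.004 if z>.214 else .002
    movel([.5124,-.1978,z],None,.04)
    f=np.array(read_ft_force())-f0;p=read_eef_pos();print(round(z,3),p.round(4),f.round(1),read_ft_torque().round(2))
    if f[2]>6 or np.hypot(*f[:2])>15: break
print(read_time_s(),read_finger_gap())
E
```

```text
0.258 [ 0.5119 -0.1976  0.2573] [-1.6  0.9 -0.2] [-0.01  0.04  0.07]
0.254 [ 0.512  -0.1976  0.2535] [-0.7  0.6 -0.4] [-0.05  0.   -0.02]
0.25 [ 0.512  -0.1976  0.2495] [-1.2  0.8  0.5] [-0.02  0.1  -0.02]
0.246 [ 0.512  -0.1977  0.2455] [-1.2  1.   0.4] [ 0.    0.   -0.02]
0.242 [ 0.5125 -0.1972  0.2416] [-0.3  1.9  0.2] [ 0.34 -0.07 -0.02]
0.238 [ 0.5124 -0.1973  0.2375] [-0.1  1.9 -1. ] [ 0.55 -0.32 -0.05]
0.234 [ 0.5124 -0.1973  0.2336] [-0.6  2.8 -1. ] [ 0.62 -0.37 -0.  ]
0.23 [ 0.5124 -0.1974  0.2295] [-0.4  3.1 -0.8] [ 0.78 -0.34  0.04]
0.226 [ 0.5123 -0.1975  0.2255] [-0.4  2.3 -0.6] [ 0.89 -0.4   0.01]
0.222 [ 0.5123 -0.1975  0.2215] [ 0.2  3.3 -1.6] [ 1.01 -0.48 -0.06]
0.218 [ 0.5123 -0.1975  0.2176] [ 0.7  3.5 -1. ] [ 1.06 -0.47 -0.08]
0.214 [ 0.5124 -0.1976  0.2136] [ 0.1  2.9 -0.6] [ 1.11 -0.53  0.03]
0.212 [ 0.5125 -0.1976  0.2119] [ 0.   4.1 -0.3] [ 1.23 -0.38  0.04]
0.21 [ 0.5125 -0.1977  0.2099] [1.3 5.1 0.3] [ 1.25 -0.36 -0.  ]
0.208 [ 0.5127 -0.1978  0.2088] [-0.9  4.1  6.6] [1.41 0.   0.06]
17.9417 0.027428442352875095
```

Seated at z 0.2088 (expected ≈0.2083) with only about 1 mm of lateral bias. Releasing, going up, and turning −90°.

```bash
python3 - <<'E'
from h import *
move_gripper(.085);pause(.2)
p=read_eef_pos();movel([.5124,-.1973,.305],None,.15)
q=Q(-20);move_ptp([.5124,-.1973,.305],q);pause(.2)
P=camera_params("wrist");im=read_camera("wrist");
for n,z in(("pole_grip",.207),):
    print(n,[(np.round(x["at"],1),round(x["confidence"],2),atz(P,x["at"],z).round(4)) for x in tip_of("wrist",n)[:1]])
print("disc exp",proj(P,[.5124,-.1973,.234]),proj(P,[.5124,-.1973,.207]),read_qpos().round(2),read_time_s())
u,v=proj(P,[.5124,-.1973,.22]).astype(int);print(u-64,v-64)
a=cv2.convertScaleAbs(cv2.resize(im[v-64:v+64,u-64:u+64],(396,396),interpolation=cv2.INTER_CUBIC),alpha=1.6,beta=10)
P=camera_params("side");im=read_camera("side");u,v=proj(P,[.5124,-.1973,.13]).astype(int)
b=cv2.resize(im[v-40:v+40,u-40:u+40],(396,396),interpolation=cv2.INTER_CUBIC)
print("side foot-line",[(proj(P,[.5124,-.1973,z])-[u-40,v-40])*396/80 for z in(.055,.207)])
save("placed",np.hstack([a,b]))
E
```

```text
pole_grip [(array([254.8, 200.6]), 0.75, array([ 0.513 , -0.2005,  0.207 ]))]
disc exp [252.94483089 207.5933447 ] [252.94712396 197.5458096 ] [ 0.02  0.15  0.3   1.79 -0.05  1.21 -0.01] 21.225
188 138
side foot-line [array([192.70044809, 287.96379382]), array([211.45495008, 101.83105335])]
```

View pics/placed.png

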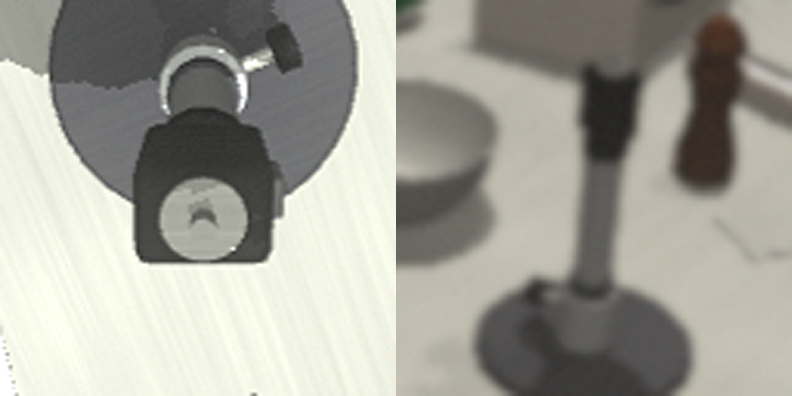

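The side view shows the collar on the boss with the pole upright. In the wrist view the button is at right (279,190), squarely on the jaw axis, and the grip is centred within 1 mm. Now I'll squeeze across the button and pull with force monitoring.

```bash
python3 - <<'E'
from h import *
X,Y=.5127,-.1980
movel([X,Y,.209],None,.12)
f0=np.array(read_ft_force())
move_gripper(.0,60);pause(.2)
p=read_eef_pos();z0=p[2];print("gap",read_finger_gap(),p,np.array(read_ft_force())-f0)
z=.209
while z<.304:
    z+=.008 if z<.289 else .001
    movel([X,Y,z],None,.05)
    f=np.array(read_ft_force())-f0;p=read_eef_pos();print(round(z,3),round(p[2]-z0,4),f.round(1),read_ft_torque().round(2))
    if f[2]<-6: break
print(read_finger_gap(),read_time_s())
E
```

```text
gap 0.03526152162274672 [ 0.51293122 -0.19803052  0.20999253] [-1.53947187  1.40861938  5.63897953]
0.217 0.0071 [ 0.1  1.1 -0. ] [-0.02 -0.16  0.01]
0.225 0.0155 [ 0.3 -0.7 -1.7] [ 0.04 -0.13  0.01]
0.233 0.0236 [-0.9 -0.1 -1. ] [ 0.03 -0.17  0.01]
0.241 0.0316 [-0.6  0.3 -0.9] [-0.05 -0.16 -0.03]
0.249 0.0396 [-0.7 -0.  -0.7] [-0.   -0.16 -0.01]
0.257 0.0476 [ 1.  -0.1 -0.9] [-0.03 -0.19 -0.02]
0.265 0.0557 [ 0.2 -0.1 -0.6] [-0.04 -0.21  0.03]
0.273 0.0637 [ 0.5 -0.3 -1. ] [ 0.   -0.23  0.  ]
0.281 0.0717 [ 0.1 -0.  -0.4] [-0.01 -0.21 -0.03]
0.289 0.0797 [ 0.6 -0.4 -0.7] [-0.01 -0.19  0.04]
0.29 0.0801 [ 1.1 -1.1 -1. ] [-0.07 -0.34  0.04]
0.291 0.0809 [-0.1  0.  -3.1] [-0.11 -0.47  0.  ]
0.292 0.082 [ 0.8  0.4 -3. ] [-0.05 -0.46  0.01]
0.293 0.0831 [ 1.1 -0.5 -1.6] [-0.12 -0.48  0.02]
0.294 0.0842 [ 1.3 -0.6 -1.7] [-0.07 -0.44  0.03]
0.295 0.0852 [ 0.4 -1.4 -1.8] [-0.08 -0.44 -0.06]
0.296 0.0861 [ 0.1 -0.  -2.5] [-0.1  -0.44  0.  ]
0.297 0.0871 [ 0.5  0.  -1.8] [-0.07 -0.41  0.06]
0.298 0.0881 [ 0.2 -0.3 -2.4] [-0.1  -0.43 -0.05]
0.299 0.0891 [ 0.8 -1.  -2.8] [-0.06 -0.42  0.02]
0.3 0.0901 [ 0.2 -1.  -1.7] [-0.14 -0.38  0.01]
0.301 0.0911 [ 0.9 -0.4 -2.1] [-0.08 -0.37  0.04]
0.302 0.0911 [ 1.5 -0.6 -6.6] [-0.02 -0.62  0.01]
0.035537672434061356 29.2667
```

The hard end shows at 0.0911 m (load jumps to −6.6 N). I'll back off about 1.5 mm and verify that the collar is down.

```bash
python3 - <<'E'
from h import *
movel([.5127,-.1980,.3000],None,.02);pause(.4)
print(read_eef_pos(),read_ft_force(),read_finger_gap(),np.abs(read_joint_vel()).max(),read_time_s())
o=[]
for c in("scene","side"):
    P=camera_params(c);im=read_camera(c);u,v=proj(P,[.5127,-.198,.16]).astype(int)
    for n,z in(("pole_collar",.055),("pole_grip",.297)):
        print(c,n,[(np.round(x["at"],1),round(x["confidence"],2)) for x in tip_of(c,n)[:1]],proj(P,[.5127,-.198,z]).round(1))
    o.append(cv2.resize(im[v-48:v+48,u-48:u+48],(396,396),interpolation=cv2.INTER_CUBIC))
save("final",np.hstack(o))
E
```

```text
[ 0.51251272 -0.19787439  0.30008959] [-0.87351071  0.75276926 -1.5013865 ] 0.035255676558734156 0.0020602785480254094 29.9167
scene pole_collar [(array([208.4, 215.8]), 0.9)] [208.2 214.9]
scene pole_grip [(array([264.5, 207.3]), 0.61)] [197.8 161. ]
side pole_collar [(array([297.4, 191.7]), 0.78)] [299.  192.1]
side pole_grip [(array([305.2, 130.4]), 0.7)] [305.2 129.8]
```

View pics/final.png

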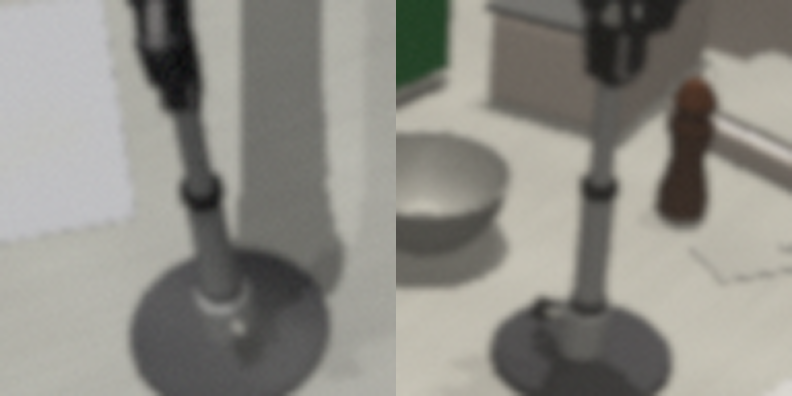

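Both views show the collar down on the boss, the telescope extended and the fingers on the grip.

```bash
python3 -c "
from bench import *
print(sign_off(),read_time_s())"
```

```text
the job is handed in; nothing more can be done
the job is handed in; nothing more can be done
```

The pole stands in the base, extended to its second stop, and the gripper is still holding the grip so you can tighten the thumbscrew. I handed the job in at about 30 s; no verdict is reported.

**What I did:** I lifted the pole by its plain sides (finger gap 27.4 mm, 7.8 N) and set it in the bore, collar seated. I let go, turned the gripper 90° and squeezed across the button (gap 35.3 mm, so the key is flush). Then I pulled up past the first stop until I felt the hard end at 0.0911 m and backed off to about 0.090 m.

**Last checks:** Both cameras show the collar on the boss, the telescope extended and the pole upright. The network put the collar within about 2 px of where it should be. The arm was at rest, and the load matched the weight of the grip section alone. I saw nothing displaced in these close views, but I did not re-measure every object.

**Disagreements:** In the last scene picture the network reported the grip far from where it should be, at (264,207) instead of about (198,161). I took it for a false hit, because the side camera agreed within 1 px. The foot felt 4 to 5 N sideways going in, which suggests a misalignment of about 1 mm. It still seated normally.

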